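# Hang the palm sander on the spring balancer

## Robot

A 6-joint arm with a two-finger parallel gripper is mounted at the origin on the work surface. World frame = base frame: x ahead of the robot, y to its left, z up, the work surface at z = 0. Lengths are in m, angles in rad, forces in N, time in s.
With the tool pointing down it reaches from about 0.25 to 0.775 m from the base axis. Payload 4 kg.
Tool frame: the origin (TCP) lies on the centre line of the jaws, within the pads' length; the fingertips stand 17 mm ahead of it and the grasp point (between the pads) lies 2 mm behind it; z points along the fingers, y is the line along which they close (so a half turn about z gives the same grasp; the last joint's range is limited). The gripper opens to 94 mm and grips with 3 to 60 N. Pads are 16 mm wide; open, the fingers measure 119 mm over their backs; the gripper's body (75 mm by 177 mm) begins 78 mm behind the grasp point.
Start: joints at [-1.409, 0.087, 1.371, -0, 1.684, -0.103], TCP at [0.144, -0.531, 0.223] pointing down, gripper open.
Joint ranges: [-3.1, 3.1], [-0.76, 2.03], [0.27, 2.55], [-1.08, 4.22], [0.17, 2.65], [-2.57, 2.57]. Speed limits (rad/s): [2.79, 2.79, 3.14, 3.14, 3.14, 3.14].

## Interface

Orientations are given as [roll, pitch, yaw] about the fixed x, y, z axes, in that order (R = Rz(yaw) Ry(pitch) Rx(roll)).
In Python, from bench import robot gives the robot as it stands.
- The arm moves only by the tool servo_tool, never from a script. Its argument "plan" is a list of rows, each a list of 7 numbers: the shift along the tool's x, y, z normalised to -1 to 1, where 1 is 0.1 m, then the turn, a rotation vector about the tool's x, y, z normalised to -1 to 1, where 1 is pi/2 rad, then the finger opening in mm, from 0 to 94. In form: [[x, y, z, ax, ay, az, gripper], ...]. A call has 1 to 12 rows; each row is the pose to reach, as a shift and turn from the pose commanded when the call began, along the tool's axes at that moment; what a row does not reach only later rows make up. A row lasts 1/12 s, in which the tool goes at most 41.7 mm and 7.16 degrees, less where a joint would pass 70% of its speed; a pose out of reach is approached as far as the arm can. A call with a number of a shift or a turn outside -1 to 1 is refused whole. A call with a gripper value outside its range is refused whole. The fingers move at their own pace and stop on an object; the grip force is fixed at half the most. Time passes only in rows, so rows that repeat a pose let the fingers close. It gives the time, the measured TCP pose, the force, the opening and the grip force at its end, in the units of the state.
- robot.get_obs(): the state, without advancing time (a new reading comes with each control period).
- robot.snapshot(name): name is "scene" or "side" or "wrist"; returns the picture (400x640x3 uint8, red, green, blue); there is no depth.
- robot.camera_params(name): a dict with "camera_matrix" (3x3 intrinsics, pixels), "rvec" (rotation vector, rad) and "tvec" (3), from world to camera coordinates, as OpenCV has them; the wrist camera has in their place "tool_from_camera" (4x4, takes a point from camera to tool coordinates, whose origin is the TCP and whose axes are the flange's). Camera axes: x right, y down, z forward; pixel columns grow to the right and rows downward; lengths in m; the calibration is good to about 2 mm. A picture is of the moment at which its call begins: read the wrist's pose just before it. camera_params takes no time and is no camera call.
- robot.close_job(): hands the job in; it is judged then, once.
Trained networks look in the newest picture that a camera, given by its name, has taken for a name from the list of things; names that differ only in an ending like _2 or _b are one class to them, and where a whole thing is asked for, a point or a joint stands for the part that bears it (a point fixed in the world has none). Each returns a list of dicts, best first, with "conf" (0 to 1); they miss things now and then, are a little off and sometimes report something else, mostly with a low value. They report only what shows in the picture. A call takes as long as a camera call. They do not tell look-alikes from the thing itself.
- robot.find_in(thing, camera): "extent" ([centre column, centre row, width, height] in pixels, round what is visible of it).
The state is a dict: "time": time; "joint_positions": joint angles; "qvel": joint speeds; "joint_torque": joint torques, N m; "tool_pos": TCP position; "ee_rot": TCP orientation; "wrist_force": force on the tool from outside, world axes, zero at the start; "wrist_torque": the same for the moment, N m; "width": finger opening in m; "finger_force": force on a finger pad.
Only numpy, scipy, OpenCV 4.12 (cv2) and the standard library are available. Lean on these libraries where they do the work, as an engineer would, in place of code of your own. Each camera call takes 0.05 s, during which the arm holds its last target. There are 200 camera calls.

## Task

Hang the blue palm sander on the spring balancer: draw the sprung hook down by its red knob, feel for the height of the brass eye on top of the sander, pass the hook through it, and let the hook rise again under control until it is back up at its top stop with the sander hanging still from it. Handle it gently: never press hard on the sander, do not tip it or rock it in its box, do not let the hook fly up by itself, and leave the other things on the bench where they are.

Things in the scene. Friction and masses are not known exactly. Their poses are not given: they have to be found in the camera images.
- balancer: spring balancer bolted to the bench: green base plate, vertical steel post 22 mm thick, round green spring housing at the post's top (z 320 to 404 mm, within 65 mm of the post). Origin: where the post's axis meets the bench. At yaw 0 the sander's box (tray) lies about 150 mm from the post to -x. Place and yaw differ each time; fixed during the work
- carriage (a joint): how far the hook arm is drawn down the post, m: 0 at the top stop (its start), at most 0.15. A spring pulls it up: some 10 to 11 N of net pull at the knob at the top, 3 N more at the bottom; unheld it flies up
- hook_arm: yellow level arm, 18 wide, 16 mm thick, riding on the post (sprung up) and swinging freely about its axis, from -1.0 to 0.7 rad off the balancer's yaw; stays where left. Origin: on the post's axis at mid thickness, 275 mm above the bench at the top stop. Reaches along its own -x. Positive swing (counter-clockwise from above) moves the hook towards its own -y. Starts at -0.8 to -0.55, beside the sander
- hook_knob (a point): centre of the red knob to grip, at the arm's end on its top: upright, round, 24 mm across, 46 mm tall (this point +-23 mm), on a dark disc 52 mm across whose top lies 24 mm below this point. 38 mm above the arm's origin, 150 mm from the post's axis
- hook_seat (a point): middle of the hook's level prong, 7 mm steel rod: it hangs from the arm straight under the knob's axis, turns level, runs 34 mm along the arm's own -y (towards the sander at the start) and ends in a tip turned straight up, top 14.5 mm above the prong's centre line. This point: on that line, 17 mm from the knob's axis, 65 mm below the arm's origin, 103 mm below point hook_knob
- sander: blue cordless palm sander, 100 x 100 mm sole and lower body (up to 44 mm), round above, 90 mm tall without its eye, 0.4 to 0.75 kg, standing loose in the box (tray) with its x axis roughly along the balancer's x (within 0.2 rad). Origin: centre of its underside
- sander_top (a point): centre of the sander's top, 90 mm above its underside, where the eye's flat stem (44 x 8 mm) comes out. The brass eye is an upright loop of 7 mm rod in the sander's x-z plane, opening 36 mm wide (along x) and 25 mm high; the hook passes through along y. The rigid stem is set to another height each time, not reported: the loop's top is 47.5 to 91.5 mm above this point, to be felt (or seen)
- tray: fixed wooden parking box, 120 mm square outside, 104 mm inside, floor 4 mm thick, walls 28 mm above the bench; the sander stands in it with 2 mm of play and cannot be pushed aside, only lifted out. Origin: centre of its underside, on the bench
- offcut: bystander, leave alone: pale wooden offcut, 110 x 35 x 22 mm. Origin: centre of its underside
- roll_core: bystander, leave alone: cardboard ring, 56 mm across, 30 mm high. Origin: centre of its underside
- glue: bystander, leave alone: white glue bottle with an orange cap, 56 mm across, 150 mm tall. Origin: centre of its underside
- mallet: bystander, leave alone: wooden-handled hammer lying on the bench, handle to its own -x. Origin: centre of its underside
- driver: bystander, leave alone: screwdriver with orange handle, lying, handle to its own -x. Origin: centre of its underside
- screw_jar: bystander, leave alone: glass screw jar, 64 mm across, 75 mm tall. Origin: centre of its underside
- sand_block: bystander, leave alone: cork sanding block, 100 x 60 x 32 mm. Origin: centre of its underside
There are look-alikes about, which are no part of the job. What is meant by the sander is not white, and is the smaller of those in its own colour.

How it is judged:
On the way, in this order (a step that is already met when the one before it is completed fails the run):
1. the hook is drawn down to the eye's level (at least 40 mm) (value of joint carriage above 0.04 m), for 0.1 s.
2. the sander is lifted, its weight on the hook (height (world z) of sander above 0.02 m and contact force between hook_arm and sander above 2 N), for 0.2 s.
At the end, for the whole second after the job is handed in: The hook arm is back at its top stop (within 15 mm) and the sander hangs from the hook, under it (within 50 mm), its underside at least 30 mm above (out of its box) the bench, upright within 20 degrees and nearly still (under 60 mm/s and 0.6 rad/s) (value of joint carriage below 0.015 m and height (world z) of sander above 0.03 m and contact force between hook_arm and sander above 2 N and angle between sander's own z axis and vertical below 0.35 rad and horizontal distance between sander and hook_seat below 0.05 m and linear speed of sander below 0.06 m/s and angular speed of sander below 0.6 rad/s); the robot touches nothing.
It fails at once if the hook flies up (faster than 0.5 m/s) (velocity of joint carriage below -0.5 m/s).
It fails at once if the hook presses on the sander with more than 20 N (contact force between hook_arm and sander above 20 N).
It fails at once if the gripper presses on the sander with more than 20 N (contact force between the fingers and sander above 20 N).
It fails at once if the sander is rocked in its box (tips by more than 6 degrees while not yet lifted 16 mm), or tips by more than 30 degrees at any time (angle between sander's own z axis and vertical above 0.52 rad or (angle between sander's own z axis and vertical above 0.105 rad and height (world z) of sander below 0.02 m)).
It fails at once if a bystander is moved by more than 30 mm (distance of any of offcut, roll_core, glue, mallet, driver, screw_jar, sand_block from where it was at the start of the episode above 0.03 m).
It also fails if it takes over 54 s, if anything falls off the work surface, if the arm or the gripper's body presses on something with over 40 N, if the wrist force passes 120 N, or if a joint passes its speed limit or range.

## Working session

There is one attempt and no reset: what is moved stays moved. The work goes in short steps, Python scripts to look and compute and a tool call to move; the robot and the scene stay as the last step left them, time stands still between calls to the robot, and variables do not carry over. Pictures are saved under pics/ and viewed, at most 10 in all, crops included, and the job is handed in when it is done.

Besides the shell and the picture viewer there is one more tool, called after "Emit:" by a JSON object that holds its "api" and its "payload", one argument or row to a line. servo_tool: Moves the arm, as the interface text tells. Scaled input: -1 to 1 covers 0.1 m each way for a shift and pi/2 rad each way for a turn. Its arguments: {"type":"object","properties":{"plan":{"type":"array","items":{"type":"array","items":{"type":"number"}}}},"required":["plan"]}

```bash
ls; mkdir -p pics
python3 - <<'E'
from bench import robot
import cv2,numpy as np
o=robot.get_obs();print(o['time'],o['tool_pos'],o['ee_rot'])
ims=[]
for c in ("scene","side"):
    im=robot.snapshot(c); ims.append(im); cv2.imwrite(f'pics/{c}0.png',im[:,:,::-1])
    for t in ("balancer","hook_arm","hook_knob","sander","tray"):
        for r in robot.find_in(t,c)[:4]: print(c,t,round(r['conf'],2),np.round(r['extent'],1))
    p=robot.camera_params(c);print({k:np.round(v,3).tolist() for k,v in p.items()})
print(robot.camera_params('wrist'))
E
```

```text
pics
0.0 [ 0.14384607 -0.53033727  0.22133077] [-3.13945000e+00 -1.76612149e-04  2.64820515e-01]
scene balancer 0.96 [306.9 238.1  56.9 149.2]
scene hook_knob 0.79 [312.  195.8  39.2  61.6]
scene sander 0.96 [318.7 182.5  40.2  63.8]
scene sander 0.78 [401.8 245.6  37.   45.2]
scene sander 0.55 [284.1 234.6  30.9  48.4]
scene sander 0.27 [231.7 309.8  27.6  48.4]
scene tray 0.58 [286.9 254.6  47.   30.9]
{'camera_matrix': [[415.673, 0.0, 316.175], [0.0, 415.673, 199.379], [0.0, 0.0, 1.0]], 'rvec': [2.075, 1.106, -0.528], 'tvec': [-0.311, -0.135, 1.719]}
side balancer 0.67 [369.6 204.6  66.7 119.1]
side hook_arm 0.93 [361.6 171.2  51.8  36.9]
side hook_knob 0.84 [361.1 172.4  48.3  39.9]
side hook_knob 0.7 [369.6 206.   66.4 122.4]
side sander 0.89 [358.6 193.5  29.1  28. ]
side sander 0.86 [331.9 237.8  34.1  47.1]
side sander 0.57 [278.8 209.6  39.   63.7]
side tray 0.56 [334.9 257.1  34.   28.6]
{'camera_matrix': [[508.777, 0.0, 324.653], [0.0, 508.777, 191.107], [0.0, 0.0, 1.0]], 'rvec': [2.108, -0.337, 0.187], 'tvec': [-0.474, 0.265, 1.705]}
{'camera_matrix': array([[295.04753762,   0.        , 322.25526467],
       [  0.        , 295.04753762, 197.56474758],
       [  0.        ,   0.        ,   1.        ]]), 'tool_from_camera': array([[ 1.62727924e-04, -9.57231963e-01, -2.89321520e-01,
         8.62938636e-02],
       [ 9.99999923e-01,  2.58927261e-04, -2.94224706e-04,
        -1.09534340e-03],
       [ 3.56554521e-04, -2.89321450e-01,  9.57231932e-01,
        -1.62395537e-01],
       [ 0.00000000e+00,  0.00000000e+00,  0.00000000e+00,
         1.00000000e+00]])}
```

Run:
```python
import cv2,numpy as np
a=cv2.imread('pics/scene0.png')[110:350,200:450];b=cv2.imread('pics/side0.png')[100:340,240:490]
im=np.hstack([cv2.resize(x,None,fx=1.6*1,fy=2.4,interpolation=3) if 0 else cv2.resize(x,(400,384),interpolation=cv2.INTER_CUBIC) for x in (a,b)])
cv2.imwrite('pics/c0.png',im)
```

```text
(no output)
```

View pics/scene0.png

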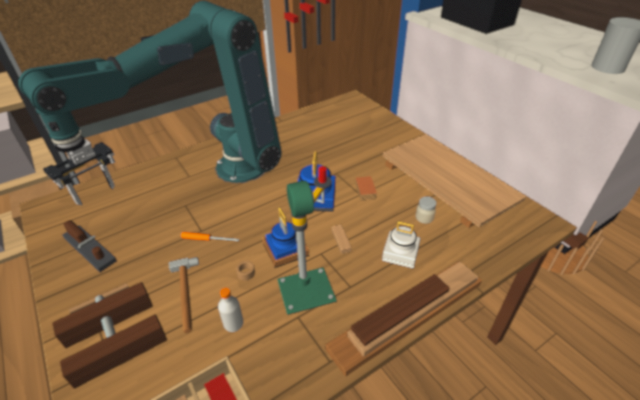

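View pics/c0.png

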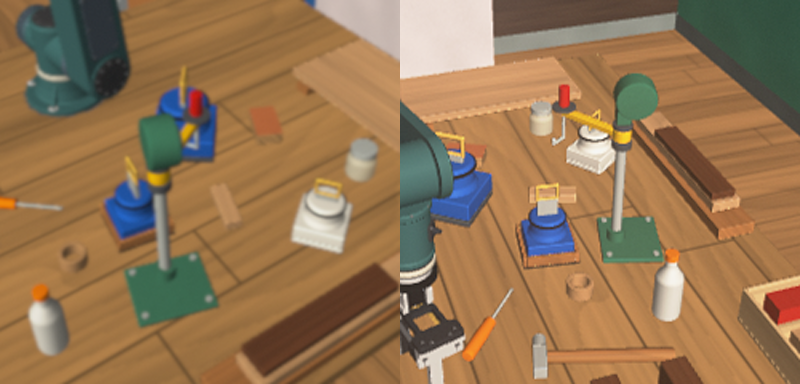

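The scene view shows the small blue sander in its tray at about (285,240), with the post beside it at (303,280). The red knob is at (322,174), and the larger blue sander and the white one are look-alikes. In the side view the tray sander is at (332,238) and the knob at (342,160). Next I triangulate.

```bash
cat > h.py <<'E'
import cv2,numpy as np
from bench import robot
from scipy.spatial.transform import Rotation as R
def P(c):
    p=robot.camera_params(c);Rm=cv2.Rodrigues(np.array(p['rvec'],float))[0]
    return p['camera_matrix'],Rm,np.array(p['tvec'],float).reshape(3,1)
def tri(a,b):
    K1,R1,t1=P('scene');K2,R2,t2=P('side')
    X=cv2.triangulatePoints(K1@np.hstack([R1,t1]),K2@np.hstack([R2,t2]),np.float64(a).reshape(2,1),np.float64(b).reshape(2,1)).ravel()
    X=X[:3]/X[3]; e=[np.linalg.norm(proj(c,X)-q) for c,q in(('scene',a),('side',b))]
    return np.round(X,4),np.round(e,1)
def proj(c,X):
    K,Rm,t=P(c);v=K@(Rm@np.reshape(X,(3,1))+t);return (v[:2]/v[2]).ravel()
def onz(c,uv,z):
    K,Rm,t=P(c);d=Rm.T@np.linalg.inv(K)@np.array([uv[0],uv[1],1.]);o=(-Rm.T@t).ravel();return np.round(o+d*(z-o[2])/d[2],4)
def wcam(o):
    p=robot.camera_params('wrist');T=np.eye(4);T[:3,:3]=R.from_euler('xyz',o['ee_rot']).as_matrix();T[:3,3]=o['tool_pos']
    return p['camera_matrix'],T@p['tool_from_camera']
def wz(o,uv,z):
    K,T=wcam(o);d=T[:3,:3]@np.linalg.inv(K)@np.array([uv[0],uv[1],1.]);c=T[:3,3];return np.round(c+d*(z-c[2])/d[2],4)
def wproj(o,X):
    K,T=wcam(o);v=K@(T[:3,:3].T@(np.array(X)-T[:3,3]));return v[:2]/v[2]
E
python3 - <<'E'
from h import *
for c,box in(('scene',(200,110,450,350)),('side',(240,100,490,340))):
    im=cv2.imread(f'pics/{c}0.png');x0,y0,x1,y1=box
    hsv=cv2.cvtColor(im,cv2.COLOR_BGR2HSV)
    H,S,V=[hsv[...,i].astype(int) for i in range(3)]
    for n,m in(('red',((H<4)|(H>176))&(S>190)&(V>120)),('blue',(H>105)&(H<125)&(S>150)),('yel',(H>18)&(H<28)&(S>185)&(V>120)),('green',(H>60)&(H<85)&(S>110))):
        m=m.astype(np.uint8);mm=np.zeros_like(m);mm[y0:y1,x0:x1]=m[y0:y1,x0:x1]
        k,l,st,ce=cv2.connectedComponentsWithStats(mm)
        for i in range(1,k):
            if st[i,4]>12: print(c,n,st[i],np.round(ce[i],1))
print('knob',tri((322.5,174.4),(342.5,160)));print('base',tri((303,280),(375.6,247.5)),onz('scene',(303,280),0),onz('side',(375.6,247.5),0));print('eyetop',tri((281,209),(331.9,216)))
E
```

```text
scene red [319 167   7  15  81] [321.9 174.2]
scene blue [299 166  15  18 161] [306.6 175.2]
scene blue [314 176  20  32 243] [327.4 196.5]
scene blue [310 185   5   5  16] [311.9 186.5]
scene blue [267 223  29  35 652] [281.7 241.1]
scene yel [314 188   8  11  50] [316.9 192.2]
scene yel [292 218  13   8  78] [297.9 221.3]
scene green [289 182  24  30 471] [299.7 195.5]
scene green [ 281  272   49   38 1058] [304.6 291. ]
side red [340 153   6  14  78] [342.5 159.4]
side red [469 279  21  23 305] [481.6 289.4]
side blue [273 196  13  14  98] [279.1 203.5]
side blue [259 207  38  31 544] [278. 223.]
side blue [323 230  20  12 110] [332.6 236.8]
side blue [317 238   4   8  16] [318.1 240.4]
side blue [319 239  30  20 349] [333.5 250.8]
side yel [344 170  41  20 222] [364.8 178.6]
knob (array([0.5701, 0.0261, 0.3106]), array([0.6, 0.3]))
base (array([ 0.6513, -0.1046,  0.0165]), array([1. , 0.6])) [ 0.6377 -0.0958  0.    ] [ 0.6606 -0.0883  0.    ]
eyetop (array([ 0.4954, -0.0794,  0.1707]), array([2.3, 1.4]))
```

Emit:
{"api": "servo_tool", "payload": {
  "plan": [
    [0.9,-0.7,-1,0,0,0,70],
    [0.9,-0.7,-1,0,0,0,70],
    [0.9,-0.7,-1,0,0,0,70],
    [0.9,-0.7,-1,0,0,0,70]
  ]
}}

```text
time: 0.93
tool_pos: [0.2138, -0.4383, 0.326]
ee_rot: [3.138, -0.001, 0.266]
wrist_force: [0.9, -0.5, 1.0]
width: 0.0716
finger_force: 0.0
```

Emit:
{"api": "servo_tool", "payload": {
  "plan": [
    [0.9,-0.7,-1,0,0,0,70],
    [0.9,-0.7,-1,0,0,0,70],
    [0.9,-0.7,-1,0,0,0,70],
    [0.9,-0.7,-1,0,0,0,70]
  ]
}}

```text
time: 1.27
tool_pos: [0.2822, -0.3465, 0.4262]
ee_rot: [3.137, -0.002, 0.267]
wrist_force: [0.3, -0.2, 0.7]
width: 0.0702
finger_force: 0.0
```

Emit:
{"api": "servo_tool", "payload": {
  "plan": [
    [0.9,-0.7,0,0,0,0,70],
    [0.9,-0.7,0,0,0,0,70],
    [0.9,-0.7,0,0,0,0,70]
  ]
}}

```text
time: 1.52
tool_pos: [0.3507, -0.2553, 0.4235]
ee_rot: [3.14, -0.002, 0.266]
wrist_force: [0.6, -0.3, 0.0]
width: 0.0704
finger_force: 0.0
```

Emit:
{"api": "servo_tool", "payload": {
  "plan": [
    [0.9,-0.7,0,0,0,0,70],
    [0.9,-0.7,0,0,0,0,70],
    [0.9,-0.7,0,0,0,0,70]
  ]
}}

```text
time: 1.77
tool_pos: [0.4192, -0.1638, 0.4228]
ee_rot: [3.141, -0.001, 0.267]
wrist_force: [0.1, -0.6, 0.2]
width: 0.07
finger_force: 0.0
```

Emit:
{"api": "servo_tool", "payload": {
  "plan": [
    [0.9,-0.7,0,0,0,-0.5,70],
    [0.9,-0.7,0,0,0,-0.5,70],
    [0.9,-0.7,0,0,0,-0.5,70],
    [0.9,-0.7,0,0,0,-0.5,70],
    [0.9,-0.7,0,0,0,-0.5,70],
    [0.9,-0.7,0,0,0,-0.5,70],
    [0.9,-0.7,0,0,0,-0.5,70]
  ]
}}

```text
time: 2.35
tool_pos: [0.4868, -0.0748, 0.4225]
ee_rot: [-3.142, 0.0, 1.056]
wrist_force: [0.6, 0.4, -0.8]
width: 0.07
finger_force: 0.0
```

Emit:
{"api": "servo_tool", "payload": {
  "plan": [
    [0,0,0,0,0,-0.6,70],
    [0,0,0,0,0,-0.6,70],
    [0,0,0,0,0,-0.6,70],
    [0,0,0,0,0,-0.6,70],
    [0,0,0,0,0,-0.6,70],
    [0,0,0,0,0,-0.6,70],
    [0,0,0,0,0,-0.6,70],
    [0,0,0,0,0,-0.6,70],
    [0,0,0,0,0,-0.6,70]
  ]
}}

```text
time: 3.1
tool_pos: [0.4866, -0.0753, 0.4226]
ee_rot: [3.141, 0.0, 1.994]
wrist_force: [0.0, 0.6, -0.1]
width: 0.0702
finger_force: 0.0
```

Run:
```python
from h import *
o=robot.get_obs();im=robot.snapshot('wrist');cv2.imwrite('pics/w1.png',im[:,:,::-1])
np.save('o1.npy',np.r_[o['tool_pos'],o['ee_rot']])
for t in ("hook_knob","hook_arm","sander","tray","balancer"):
    for r in robot.find_in(t,'wrist')[:3]: print(t,round(r['conf'],2),np.round(r['extent'],1))
for n,X in(('knob',(.5701,.0261,.3106)),('base',(.651,-.1,0)),('postTop',(.651,-.1,.4)),('eye',(.495,-.08,.17))): print(n,wproj(o,X).round(1))
```

```text
hook_knob 0.69 [428.5 191.4  91.4 159.5]
hook_knob 0.51 [431.8 196.3  86.8 171.7]
hook_arm 0.58 [430.8 190.2  84.8 163.3]
sander 0.91 [329.1 158.4  71.1  73.1]
sander 0.75 [533.4  53.  107.5  78.2]
sander 0.72 [301.1  31.7 108.1  63.4]
tray 0.62 [328.9 159.2  84.1  88.4]
balancer 0.79 [420.6 204.1 140.5 189.5]
knob [448.7 139.7]
base [388.9 197.1]
postTop [501.  346.1]
eye [325.  176.3]
```

View pics/w1.png

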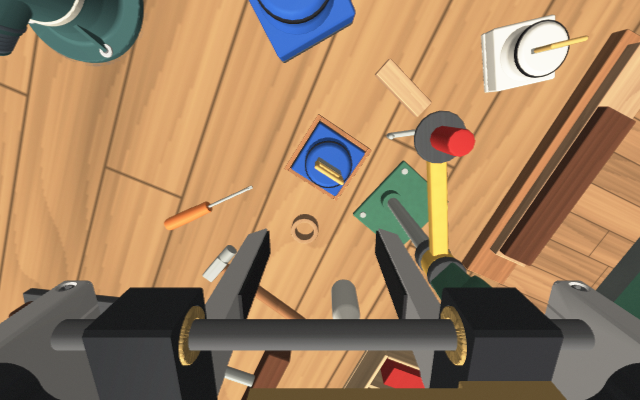

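The wrist picture shows the tray corners at (320,114), (370,151), (336,196) and (289,164), with the eye running from about (317,163) to (342,182). The knob top is near (460,142), the disc at (439,136), the prong tip at (390,136), and the post foot near (390,197).

```bash
python3 - <<'E'
from h import *
a=np.load('o1.npy');o=dict(tool_pos=a[:3],ee_rot=a[3:])
im=cv2.imread('pics/w1.png');hsv=cv2.cvtColor(im,cv2.COLOR_BGR2HSV);H,S,V=[hsv[...,i].astype(int) for i in range(3)]
m=(((H<4)|(H>176))&(S>190)&(V>100)).astype(np.uint8);m[:, :420]=0;m[200:]=0;m[:,500:]=0
print(cv2.boundingRect(m))
m2=((H>18)&(H<28)&(S>170)&(V>120)).astype(np.uint8);m2[200:]=0;m2[:,:300]=0;m2[:,360:]=0;m2[:140]=0;print('eye box',cv2.boundingRect(m2))
print('knobtop',wz(o,(460.5,142),.336),'disc',wz(o,(439,136),.289))
base=wz(o,(390,197),.004);print('base',base)
c=[wz(o,p,.028) for p in((320,114),(370,151),(336,196),(289,164))];print(c,np.mean(c,0))
e=c[1]-c[0];print('edge ang',np.arctan2(e[1],e[0]),np.linalg.norm(e),[np.arctan2(*(c[i+1]-c[i])[[1,0]]) for i in range(3)])
for z in(.15,.17,.185):print('eye',z,wz(o,(317,163),z),wz(o,(342,182),z))
E
python3 - <<'E'
import cv2
im=cv2.imread('pics/w1.png')[100:210,270:490];cv2.imwrite('pics/w1c.png',cv2.resize(im,(800,400),interpolation=cv2.INTER_CUBIC))
E
```

```text
(431, 127, 43, 29)
eye box (0, 0, 0, 0)
knobtop [0.5692 0.0264 0.336 ] disc [0.5687 0.0271 0.289 ]
base [ 0.6515 -0.0981  0.004 ]
[array([ 0.4532, -0.0069,  0.028 ]), array([ 0.5664, -0.0294,  0.028 ]), array([ 0.5454, -0.1357,  0.028 ]), array([ 0.4368, -0.1149,  0.028 ])] [ 0.50045  -0.071725  0.028   ]
edge ang -0.19620609566997566 0.1154144271744222 [np.float64(-0.19620609566997566), np.float64(-1.7658389498105138), np.float64(2.952355834309513)]
eye 0.15 [ 0.4778 -0.0705  0.15  ] [ 0.5241 -0.0815  0.15  ]
eye 0.17 [ 0.4767 -0.0671  0.17  ] [ 0.5209 -0.0776  0.17  ]
eye 0.185 [ 0.4758 -0.0645  0.185 ] [ 0.5184 -0.0746  0.185 ]
```

View pics/w1c.png

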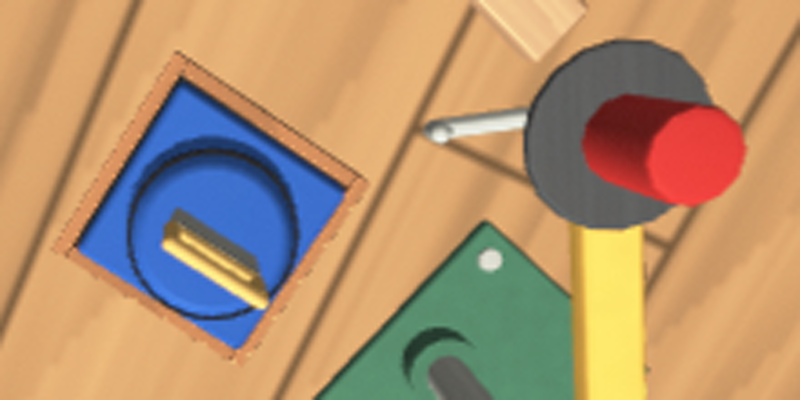

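The crop shows the eye's top bar over the sander's centre and the prong tip pointing towards it. It puts the post at (0.651,-0.098), the eye at (0.500,-0.072) with its top near z 0.17, and the knob at (0.569,0.0265).

Emit:
{"api": "servo_tool", "payload": {
  "plan": [
    [0.5,0.9,0,0,0,-0.1,70],
    [0.5,0.9,0,0,0,-0.1,70],
    [0.5,0.9,0,0,0,-0.1,70],
    [0.5,0.9,0,0,0,-0.1,70]
  ]
}}

```text
time: 3.73
tool_pos: [0.5501, 0.0101, 0.4205]
ee_rot: [-3.14, -0.002, 2.154]
wrist_force: [-0.4, -0.1, -0.6]
width: 0.0699
finger_force: 0.0
```

```bash
cat >> h.py <<'E'
def rel(p,yaw=None):
    "scaled numbers from the measured pose to world point p and yaw"
    o=robot.get_obs();M=R.from_euler('xyz',o['ee_rot']);q=M.inv().apply(np.array(p)-o['tool_pos'])*10
    t=[0,0,0] if yaw is None else (M.inv()*R.from_euler('xyz',[np.pi,0,yaw])).as_rotvec()/(np.pi/2)
    return np.round(q,3),np.round(t,3)
POST=np.array([.6515,-.0981])
def knob(th,r=.15): return POST+r*np.array([-np.cos(th),-np.sin(th)])
E
python3 - <<'E'
from h import *
o=robot.get_obs();im=robot.snapshot('wrist');cv2.imwrite('pics/w2.png',im[:,:,::-1]);print(o['joint_positions'],o['tool_pos'])
hsv=cv2.cvtColor(im[:,:,::-1].copy(),cv2.COLOR_BGR2HSV);H,S,V=[hsv[...,i].astype(int) for i in range(3)]
m=(((H<4)|(H>176))&(S>190)&(V>100)).astype(np.uint8)
k,l,st,ce=cv2.connectedComponentsWithStats(m);print([(st[i],ce[i].round(1)) for i in range(1,k) if st[i,4]>200])
print(wproj(o,(.569,.0265,.336)),wproj(o,(.569,.0265,.290)));print(rel((.569,.0265,.31),2.154))
E
```

```text
[-8.53537714e-02  1.40715400e-01  9.18303838e-01  1.18712110e-03
  2.08515896e+00 -6.67835187e-01] [0.55005172 0.01008954 0.42049623]
[(array([336, 184,  26,  26, 221], dtype=int32), array([349.1, 195.6]))]
[348.47628906 205.9574549 ] [344.74897174 191.96828092]
(array([0.039, 0.268, 1.111]), array([-0.001, -0.001, -0.001]))
```

Run:
```python
import cv2
im=cv2.imread('pics/w2.png')[120:300,230:470];cv2.imwrite('pics/w2c.png',cv2.resize(im,(800,600),interpolation=cv2.INTER_CUBIC))
```

```text
(no output)
```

View pics/w2c.png

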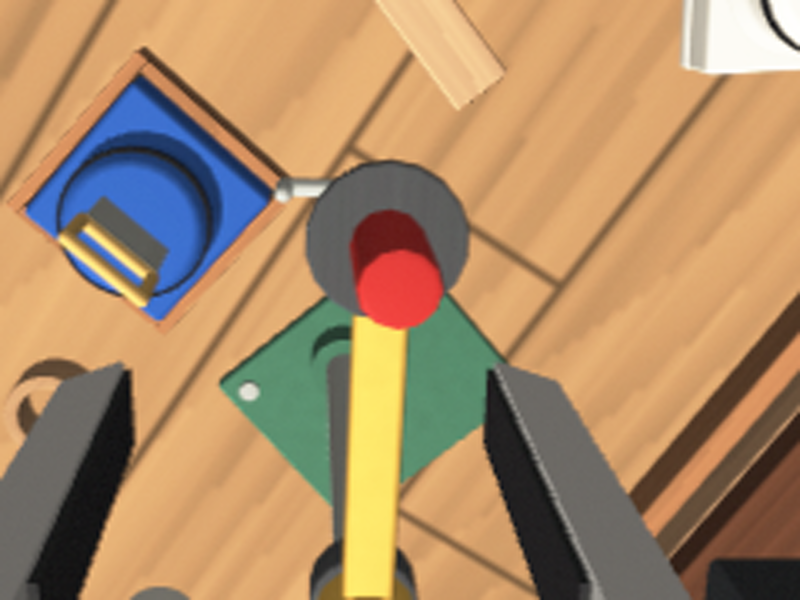

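The crop puts the knob top at (350,206), and I predicted (348,206), so the knob position holds. Moving over it, down and closing.

Emit:
{"api": "servo_tool", "payload": {
  "plan": [
    [0.04,0.28,0,0,0,0,70],
    [0.04,0.28,0.3,0,0,0,70],
    [0.04,0.28,0.6,0,0,0,70],
    [0.04,0.28,0.9,0,0,0,70],
    [0.04,0.28,1,0,0,0,70],
    [0.04,0.28,1,0,0,0,70]
  ]
}}

```text
time: 4.28
tool_pos: [0.5679, 0.025, 0.3192]
ee_rot: [-3.136, -0.004, 2.148]
wrist_force: [0.7, -0.1, 0.1]
width: 0.0701
finger_force: 0.0
```

Emit:
{"api": "servo_tool", "payload": {
  "plan": [
    [0,0,0.1,0,0,0,60],
    [0,0,0.1,0,0,0,10],
    [0,0,0.1,0,0,0,10],
    [0,0,0.1,0,0,0,10],
    [0,0,0.1,0,0,0,10],
    [0,0,0.1,0,0,0,10],
    [0,0,0.1,0,0,0,10],
    [0,0,0.1,0,0,0,10]
  ]
}}

```text
time: 4.95
tool_pos: [0.5696, 0.0259, 0.3128]
ee_rot: [3.141, 0.0, 2.15]
wrist_force: [-0.5, 1.0, 0.4]
width: 0.0236
finger_force: 30.0
```

Gripped at a width of 23.6 mm. Now I draw it down slightly and swing about the post until the prong is over the eye.

Emit:
{"api": "servo_tool", "payload": {
  "plan": [
    [-0.003,-0.089,0.03,0,0,-0.038,10],
    [-0.011,-0.178,0.05,0,0,-0.076,10],
    [-0.024,-0.266,0.06,0,0,-0.115,10],
    [-0.043,-0.353,0.06,0,0,-0.153,10],
    [-0.066,-0.439,0.06,0,0,-0.191,10],
    [-0.095,-0.523,0.06,0,0,-0.229,10],
    [-0.129,-0.606,0.06,0,0,-0.267,10],
    [-0.168,-0.686,0.06,0,0,-0.306,10],
    [-0.211,-0.763,0.06,0,0,-0.344,10],
    [-0.259,-0.838,0.06,0,0,-0.382,10],
    [-0.303,-0.899,0.06,0,0,-0.414,10],
    [-0.349,-0.957,0.06,0,0,-0.446,10]
  ]
}}

```text
time: 5.95
tool_pos: [0.5059, -0.0545, 0.3101]
ee_rot: [3.14, -0.002, 2.854]
wrist_force: [-10.3, 4.0, 11.3]
width: 0.0235
finger_force: 30.0
```

Run:
```python
from h import *
o=robot.get_obs();im=robot.snapshot('wrist');cv2.imwrite('pics/w3.png',cv2.resize(im[100:300,180:480,::-1],(800,533),interpolation=cv2.INTER_CUBIC))
print(o['time'],o['tool_pos'],o['ee_rot'],o['wrist_force'])
```

```text
5.95 [ 0.50587785 -0.05445111  0.31014597] [ 3.14026593e+00 -1.64051164e-03  2.85433768e+00] [-10.26554863   4.04008783  11.33191783]
```

View pics/w3.png

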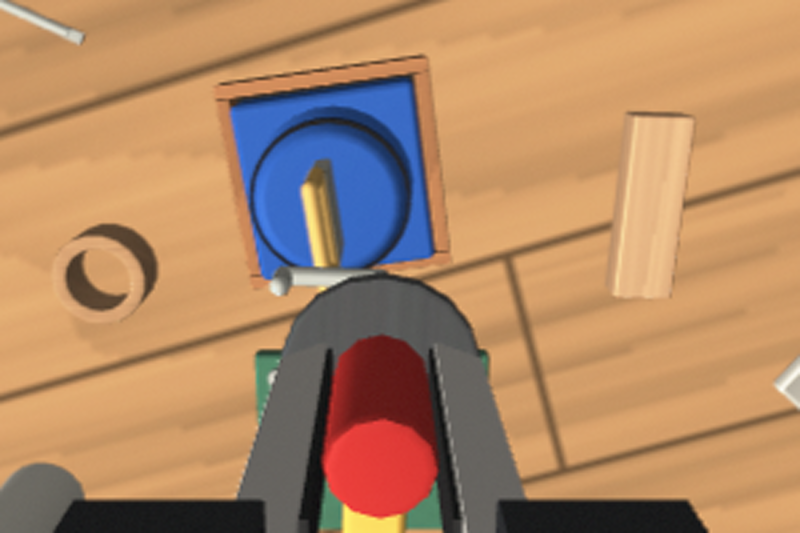

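The prong is just above the eye in the picture: prong at crop (330,278), eye bar from (312,185) to (327,290). I'll check where both lie in world coordinates.

Run:
```python
from h import *
o=robot.get_obs();f=lambda u,v:(180+u/2.667,100+v/2.667)
print('tip top',wz(o,f(279,285),.310-.103+.0145),'prong mid',wz(o,f(330,278),.207),'stem side',wz(o,f(380,272),.207))
for z in(.165,.172,.18):print(z,'eye far',wz(o,f(308,183),z),'near',wz(o,f(327,290),z))
c=[wz(o,f(*p),.028) for p in((217,86),(427,57),(450,260),(255,287))];print(np.mean(c,0))
K=o['tool_pos'][:2];y=o['ee_rot'][2];print('model seat',K+.017*np.array([-np.sin(y),np.cos(y)]))
print(rel((.5035,-.0547,.31)))
```

```text
tip top [ 0.4969 -0.0863  0.2215] prong mid [ 0.5036 -0.0714  0.207 ] stem side [ 0.5065 -0.0537  0.207 ]
0.165 eye far [ 0.4757 -0.0744  0.165 ] near [ 0.5205 -0.0806  0.165 ]
0.172 eye far [ 0.4745 -0.0734  0.172 ] near [ 0.5184 -0.0795  0.172 ]
0.18 eye far [ 0.4732 -0.0722  0.18  ] near [ 0.5159 -0.0782  0.18  ]
[ 0.49885 -0.07675  0.028  ]
model seat [ 0.50074968 -0.0719112 ]
(array([0.022, 0.003, 0.001]), array([0, 0, 0]))
```

Emit:
{"api": "servo_tool", "payload": {
  "plan": [
    [0.02,0,0.06,0,0,0,10],
    [0.02,0,0.12,0,0,0,10],
    [0.02,0,0.18,0,0,0,10],
    [0.02,0,0.22,0,0,0,10],
    [0.02,0,0.22,0,0,0,10]
  ]
}}

```text
time: 6.42
tool_pos: [0.5057, -0.0547, 0.2874]
ee_rot: [3.141, 0.002, 2.851]
wrist_force: [-5.3, 1.5, 11.1]
width: 0.0234
finger_force: 30.0
```

Emit:
{"api": "servo_tool", "payload": {
  "plan": [
    [0,0,0.015,0,0,0,10],
    [0,0,0.03,0,0,0,10],
    [0,0,0.03,0,0,0,10]
  ]
}}

```text
time: 6.67
tool_pos: [0.5057, -0.0547, 0.2851]
ee_rot: [3.141, 0.002, 2.851]
wrist_force: [-6.5, 1.9, 11.3]
width: 0.0233
finger_force: 30.0
```

Emit:
{"api": "servo_tool", "payload": {
  "plan": [
    [0.02,0,0.015,0,0,0,10],
    [0.02,0,0.03,0,0,0,10],
    [0.02,0,0.03,0,0,0,10]
  ]
}}

```text
time: 6.92
tool_pos: [0.5055, -0.0546, 0.2828]
ee_rot: [3.141, 0.007, 2.851]
wrist_force: [-2.4, 0.9, 11.4]
width: 0.0233
finger_force: 30.0
```

Emit:
{"api": "servo_tool", "payload": {
  "plan": [
    [0,0,0.01,0,0,0,10],
    [0,0,0.02,0,0,0,10],
    [0,0,0.02,0,0,0,10]
  ]
}}

```text
time: 7.17
tool_pos: [0.5055, -0.0546, 0.2808]
ee_rot: [3.141, 0.007, 2.851]
wrist_force: [-2.5, 0.3, 11.2]
width: 0.0236
finger_force: 30.0
```

Emit:
{"api": "servo_tool", "payload": {
  "plan": [
    [0,0,0.01,0,0,0,10],
    [0,0,0.02,0,0,0,10],
    [0,0,0.02,0,0,0,10]
  ]
}}

```text
time: 7.42
tool_pos: [0.5055, -0.0546, 0.2788]
ee_rot: [3.141, 0.007, 2.851]
wrist_force: [-1.3, 0.2, 11.1]
width: 0.0234
finger_force: 30.0
```

Emit:
{"api": "servo_tool", "payload": {
  "plan": [
    [0,0,0.01,0,0,0,10],
    [0,0,0.02,0,0,0,10],
    [0,0,0.02,0,0,0,10]
  ]
}}

```text
time: 7.67
tool_pos: [0.5055, -0.0546, 0.2768]
ee_rot: [3.141, 0.007, 2.851]
wrist_force: [-1.5, 0.8, 11.3]
width: 0.0239
finger_force: 30.0
```

Emit:
{"api": "servo_tool", "payload": {
  "plan": [
    [0,0,0.01,0,0,0,10],
    [0,0,0.02,0,0,0,10],
    [0,0,0.02,0,0,0,10]
  ]
}}

```text
time: 7.92
tool_pos: [0.5055, -0.0546, 0.2748]
ee_rot: [3.141, 0.007, 2.851]
wrist_force: [-2.0, 0.7, 11.2]
width: 0.0237
finger_force: 30.0
```

Emit:
{"api": "servo_tool", "payload": {
  "plan": [
    [0,0,0.01,0,0,0,10],
    [0,0,0.02,0,0,0,10],
    [0,0,0.02,0,0,0,10]
  ]
}}

```text
time: 8.17
tool_pos: [0.5055, -0.0546, 0.2742]
ee_rot: [3.141, 0.009, 2.851]
wrist_force: [-3.5, 1.8, 14.6]
width: 0.0238
finger_force: 30.0
```

Contact: the force rose from 11.2 to 14.6 N and z stalled at 0.2743. The eye's top bar is therefore at that height, and the prong must go 28.5 mm below it, at TCP z ≈ 0.246. I raise, swing back and draw down.

Emit:
{"api": "servo_tool", "payload": {
  "plan": [
    [0,0,-0.04,0,0,0,10],
    [0,0,-0.08,0,0,0,10],
    [-0.002,0.075,-0.08,0,0,0.032,10],
    [-0.008,0.15,-0.08,0,0,0.064,10],
    [-0.017,0.224,-0.08,0,0,0.095,10],
    [-0.03,0.298,-0.08,0,0,0.127,10],
    [-0.047,0.371,-0.08,0,0,0.159,10],
    [-0.047,0.371,-0.08,0,0,0.159,10]
  ]
}}

```text
time: 8.83
tool_pos: [0.522, -0.0199, 0.2812]
ee_rot: [3.138, 0.009, 2.6]
wrist_force: [0.5, -0.1, 12.0]
width: 0.0234
finger_force: 30.0
```

Emit:
{"api": "servo_tool", "payload": {
  "plan": [
    [0,0,0.08,0,0,0,10],
    [0,0,0.16,0,0,0,10],
    [0,0,0.24,0,0,0,10],
    [0,0,0.32,0,0,0,10],
    [0,0,0.35,0,0,0,10],
    [0,0,0.35,0,0,0,10],
    [0,0,0.35,0,0,0,10]
  ]
}}

```text
time: 9.42
tool_pos: [0.5216, -0.0206, 0.246]
ee_rot: [3.138, 0.008, 2.601]
wrist_force: [-1.2, -0.1, 12.2]
width: 0.0236
finger_force: 30.0
```

Run:
```python
from h import *
o=robot.get_obs();print(o['time'],o['tool_pos'],o['ee_rot'],o['wrist_force'])
a=robot.snapshot('side')[150:270,280:400,::-1];b=robot.snapshot('wrist')[60:300,160:460,::-1]
print(wcam(o)[1][:3,3]);cv2.imwrite('pics/w4.png',np.hstack([cv2.resize(a,(400,400),interpolation=2),cv2.resize(b,(400,400))]))
```

```text
9.4167 [ 0.52162462 -0.02056747  0.24597809] [3.13845169 0.00834774 2.60082177] [-1.15205365 -0.07258933 12.20698489]
[0.44893605 0.02475581 0.40766021]
```

View pics/w4.png

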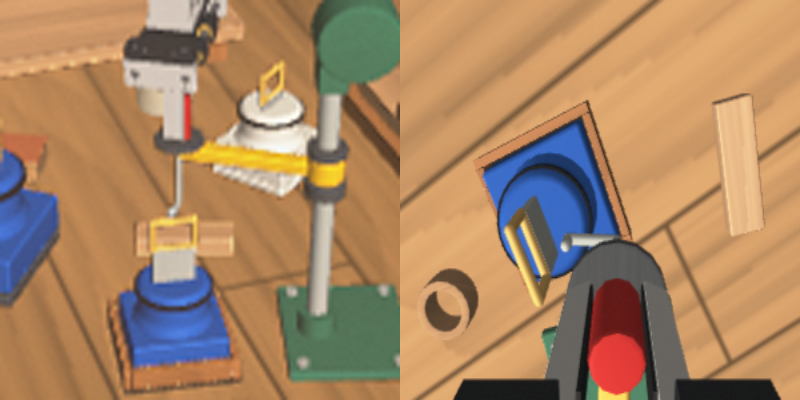

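Side and wrist views agree: the tip stands just behind the eye, centred on the opening (side crop col 175, loop from 152 to 196). Now I swing it through in two gentle halves.

Emit:
{"api": "servo_tool", "payload": {
  "plan": [
    [0,-0.037,0,0,0,-0.016,10],
    [-0.002,-0.075,0,0,0,-0.032,10],
    [-0.004,-0.112,0,0,0,-0.048,10],
    [-0.008,-0.15,0,0,0,-0.064,10],
    [-0.011,-0.18,0,0,0,-0.076,10],
    [-0.015,-0.209,0,0,0,-0.089,10]
  ]
}}

```text
time: 10.02
tool_pos: [0.5115, -0.0391, 0.2462]
ee_rot: [3.14, 0.008, 2.742]
wrist_force: [-2.4, 2.0, 12.5]
width: 0.0232
finger_force: 30.0
```

Emit:
{"api": "servo_tool", "payload": {
  "plan": [
    [0.01,-0.02,0,0,0,-0.009,10],
    [0.01,-0.04,0,0,0,-0.018,10],
    [0.01,-0.06,0,0,0,-0.026,10],
    [0.01,-0.06,0,0,0,-0.026,10]
  ]
}}

```text
time: 10.35
tool_pos: [0.509, -0.0448, 0.2464]
ee_rot: [3.14, 0.01, 2.781]
wrist_force: [-1.1, 0.4, 12.5]
width: 0.0234
finger_force: 30.0
```

Run:
```python
from h import *
o=robot.get_obs();print(o['time'],o['tool_pos'],o['ee_rot'],o['wrist_force'],o['wrist_torque'])
a=robot.snapshot('side')[180:270,290:380,::-1];b=robot.snapshot('wrist')[80:240,200:360,::-1]
cv2.imwrite('pics/w5.png',np.hstack([cv2.resize(a,(400,400),interpolation=2),cv2.resize(b,(400,400),interpolation=2)]))
```

```text
10.35 [ 0.50900465 -0.04481324  0.24643368] [3.14028863 0.00984501 2.78148085] [-1.09662442  0.35289394 12.45272561] [-0.11461721 -0.20586142  0.02688931]
```

View pics/w5.png

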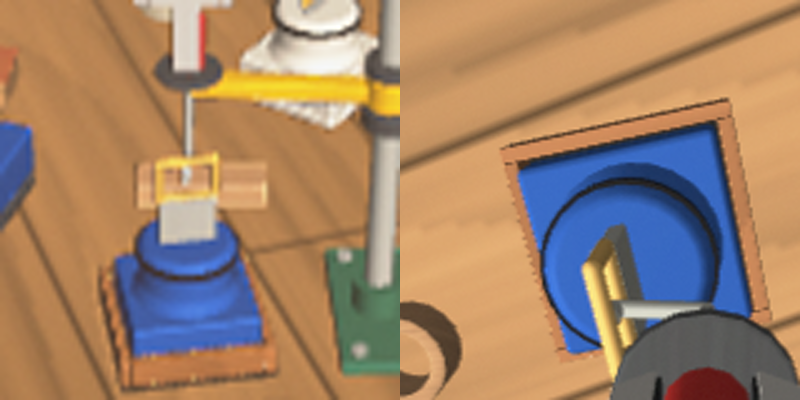

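The side crop shows the tip inside the opening and centred, and the wrist crop shows it entering the loop. Lateral force is negligible, so I carry on until the seat is under the bar.

Emit:
{"api": "servo_tool", "payload": {
  "plan": [
    [0,-0.025,0,0,0,-0.011,10],
    [-0.001,-0.05,0,0,0,-0.022,10],
    [-0.002,-0.075,0,0,0,-0.032,10],
    [-0.003,-0.1,0,0,0,-0.043,10],
    [-0.005,-0.125,0,0,0,-0.054,10],
    [-0.007,-0.15,0,0,0,-0.065,10],
    [-0.007,-0.15,0,0,0,-0.065,10]
  ]
}}

```text
time: 11.03
tool_pos: [0.504, -0.0592, 0.2464]
ee_rot: [-3.141, 0.009, 2.884]
wrist_force: [-1.9, 0.7, 11.6]
width: 0.0238
finger_force: 30.0
```

Emit:
{"api": "servo_tool", "payload": {
  "plan": [
    [0,0,-0.03,0,0,0,10],
    [0,0,-0.06,0,0,0,10],
    [0,0,-0.09,0,0,0,10],
    [0,0,-0.11,0,0,0,10],
    [0,0,-0.12,0,0,0,10]
  ]
}}

```text
time: 11.45
tool_pos: [0.504, -0.059, 0.2585]
ee_rot: [-3.141, 0.009, 2.883]
wrist_force: [-1.2, -0.2, 11.1]
width: 0.0233
finger_force: 30.0
```

Emit:
{"api": "servo_tool", "payload": {
  "plan": [
    [0,0,-0.01,0,0,0,10],
    [0,0,-0.02,0,0,0,10],
    [0,0,-0.03,0,0,0,10],
    [0,0,-0.04,0,0,0,10],
    [0,0,-0.05,0,0,0,10],
    [0,0,-0.06,0,0,0,10],
    [0,0,-0.07,0,0,0,10],
    [0,0,-0.08,0,0,0,10]
  ]
}}

```text
time: 12.12
tool_pos: [0.504, -0.059, 0.2644]
ee_rot: [-3.141, 0.007, 2.883]
wrist_force: [0.5, -0.7, 6.1]
width: 0.0238
finger_force: 30.0
```

The hook has taken 5 to 6 N of sander weight. I lift slowly, then look.

Emit:
{"api": "servo_tool", "payload": {
  "plan": [
    [0,0,-0.01,0,0,0,10],
    [0,0,-0.02,0,0,0,10],
    [0,0,-0.03,0,0,0,10],
    [0,0,-0.04,0,0,0,10],
    [0,0,-0.05,0,0,0,10],
    [0,0,-0.06,0,0,0,10],
    [0,0,-0.07,0,0,0,10],
    [0,0,-0.08,0,0,0,10]
  ]
}}

```text
time: 12.78
tool_pos: [0.504, -0.059, 0.2723]
ee_rot: [-3.141, 0.007, 2.883]
wrist_force: [0.6, -1.2, 5.7]
width: 0.0238
finger_force: 30.0
```

Run:
```python
from h import *
o=robot.get_obs();print(o['time'],o['tool_pos'],o['wrist_force'])
a=robot.snapshot('side')[180:270,290:380,::-1];b=robot.snapshot('wrist')[80:240,200:360,::-1]
cv2.imwrite('pics/w6.png',np.hstack([cv2.resize(a,(400,400),interpolation=2),cv2.resize(b,(400,400),interpolation=2)]))
```

```text
12.7833 [ 0.50400663 -0.05900047  0.27230743] [ 0.56755361 -1.15742582  5.69756334]
```

View pics/w6.png

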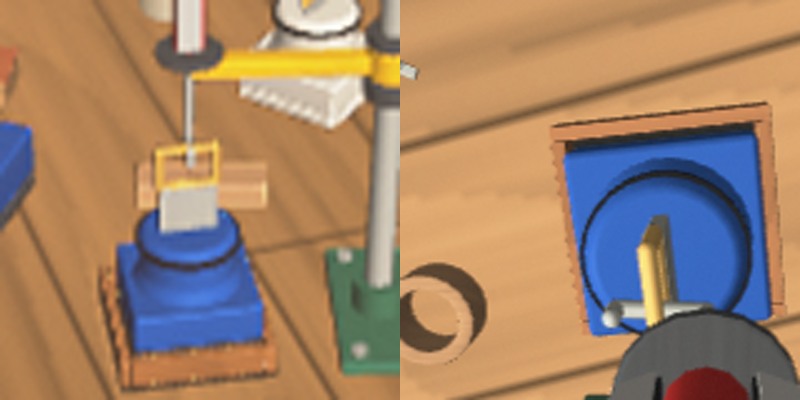

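The sander hangs level from the prong, partly out of the box. I continue the controlled rise to the top stop.

Emit:
{"api": "servo_tool", "payload": {
  "plan": [
    [0,0,-0.015,0,0,0,10],
    [0,0,-0.03,0,0,0,10],
    [0,0,-0.045,0,0,0,10],
    [0,0,-0.06,0,0,0,10],
    [0,0,-0.08,0,0,0,10],
    [0,0,-0.1,0,0,0,10],
    [0,0,-0.12,0,0,0,10],
    [0,0,-0.14,0,0,0,10],
    [0,0,-0.16,0,0,0,10],
    [0,0,-0.18,0,0,0,10],
    [0,0,-0.2,0,0,0,10],
    [0,0,-0.22,0,0,0,10]
  ]
}}

```text
time: 13.88
tool_pos: [0.504, -0.059, 0.2942]
ee_rot: [-3.141, 0.007, 2.883]
wrist_force: [1.3, -0.1, 5.0]
width: 0.0236
finger_force: 30.0
```

Emit:
{"api": "servo_tool", "payload": {
  "plan": [
    [0,0,-0.02,0,0,0,10],
    [0,0,-0.04,0,0,0,10],
    [0,0,-0.06,0,0,0,10],
    [0,0,-0.08,0,0,0,10],
    [0,0,-0.1,0,0,0,10],
    [0,0,-0.12,0,0,0,10],
    [0,0,-0.14,0,0,0,10],
    [0,0,-0.15,0,0,0,10],
    [0,0,-0.16,0,0,0,10],
    [0,0,-0.17,0,0,0,10],
    [0,0,-0.17,0,0,0,10],
    [0,0,-0.17,0,0,0,10]
  ]
}}

```text
time: 14.88
tool_pos: [0.5039, -0.059, 0.3096]
ee_rot: [-3.141, 0.005, 2.883]
wrist_force: [4.8, -2.2, 5.4]
width: 0.0236
finger_force: 30.0
```

Emit:
{"api": "servo_tool", "payload": {
  "plan": [
    [-0.01,0,-0.01,0,0,0,10],
    [-0.02,0,-0.02,0,0,0,10],
    [-0.02,0,-0.02,0,0,0,10]
  ]
}}

```text
time: 15.13
tool_pos: [0.5042, -0.059, 0.3105]
ee_rot: [-3.141, -0.001, 2.883]
wrist_force: [1.7, -0.6, 3.3]
width: 0.0238
finger_force: 30.0
```

Emit:
{"api": "servo_tool", "payload": {
  "plan": [
    [0,0,-0.015,0,0,0,10],
    [0,0,-0.015,0,0,0,10],
    [0,0,-0.015,0,0,0,10],
    [0,0,-0.015,0,0,0,10]
  ]
}}

```text
time: 15.47
tool_pos: [0.5043, -0.059, 0.3112]
ee_rot: [-3.141, -0.001, 2.883]
wrist_force: [2.8, -1.6, -0.0]
width: 0.0237
finger_force: 30.0
```

Emit:
{"api": "servo_tool", "payload": {
  "plan": [
    [0,0,0,0,0,0,27],
    [0,0,0,0,0,0,30],
    [0,0,0,0,0,0,40],
    [0,0,0,0,0,0,60],
    [0,0,0,0,0,0,60],
    [0,0,0,0,0,0,60]
  ]
}}

```text
time: 15.97
tool_pos: [0.5042, -0.0589, 0.3118]
ee_rot: [-3.142, -0.001, 2.884]
wrist_force: [0.3, 0.1, 0.9]
width: 0.053
finger_force: 0.0
```

Emit:
{"api": "servo_tool", "payload": {
  "plan": [
    [0,0,-0.1,0,0,0,60],
    [0,0,-0.3,0,0,0,60],
    [0,0,-0.5,0,0,0,60],
    [0,0,-0.7,0,0,0,60],
    [0,0,-0.8,0,0,0,60],
    [0,0,-0.8,0,0,0,60],
    [0,0,-0.8,0,0,0,60],
    [0,0,-0.8,0,0,0,60]
  ]
}}

```text
time: 16.63
tool_pos: [0.5043, -0.0589, 0.3912]
ee_rot: [-3.141, -0.001, 2.883]
wrist_force: [1.2, 0.3, 0.8]
width: 0.06
finger_force: 0.0
```

Run:
```python
from h import *
def red(im):
    hsv=cv2.cvtColor(im,cv2.COLOR_RGB2HSV).astype(int);m=((hsv[...,0]>105)&(hsv[...,0]<125)&(hsv[...,1]>150));m[:170]=0;m[265:]=0;m[:,:305]=0;m[:,360:]=0
    y,x=np.nonzero(m);return x.mean().round(2),y.mean().round(2),len(x)
o=robot.get_obs();print(o['time'],o['tool_pos'],o['wrist_force'])
for i in range(10):
    im=robot.snapshot('side');print(red(im))
cv2.imwrite('pics/w7.png',cv2.resize(im[110:270,270:430,::-1],(600,600),interpolation=2))
```

```text
16.6333 [ 0.50430054 -0.05894902  0.39124507] [1.22740152 0.25652786 0.81128425]
(np.float64(333.68), np.float64(236.21), 547)
(np.float64(333.57), np.float64(236.2), 541)
(np.float64(333.5), np.float64(236.19), 544)
(np.float64(333.56), np.float64(236.25), 545)
(np.float64(333.7), np.float64(236.24), 544)
(np.float64(333.59), np.float64(236.32), 538)
(np.float64(333.56), np.float64(236.33), 541)
(np.float64(333.7), np.float64(236.31), 543)
(np.float64(333.6), np.float64(236.44), 540)
(np.float64(333.66), np.float64(236.37), 540)
```

View pics/w7.png

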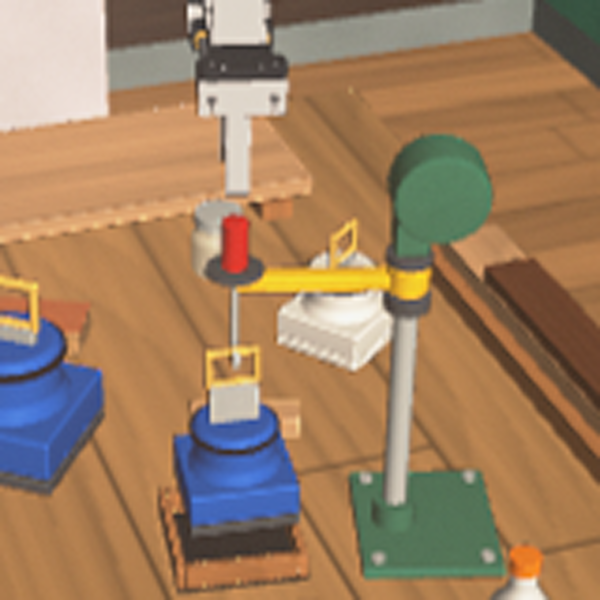

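The sander hangs upright above its box, the hook is at its top stop, and the gripper is clear. I wait one second for it to settle, then hand in.

Emit:
{"api": "servo_tool", "payload": {
  "plan": [
    [0,0,-0.1,0,0,0,60],
    [0,0,-0.1,0,0,0,60],
    [0,0,-0.1,0,0,0,60],
    [0,0,-0.1,0,0,0,60],
    [0,0,-0.1,0,0,0,60],
    [0,0,-0.1,0,0,0,60],
    [0,0,-0.1,0,0,0,60],
    [0,0,-0.1,0,0,0,60],
    [0,0,-0.1,0,0,0,60],
    [0,0,-0.1,0,0,0,60],
    [0,0,-0.1,0,0,0,60],
    [0,0,-0.1,0,0,0,60]
  ]
}}

```text
time: 18.13
tool_pos: [0.5044, -0.059, 0.402]
ee_rot: [-3.142, 0.0, 2.883]
wrist_force: [-0.4, 0.1, 0.8]
width: 0.0597
finger_force: 0.0
```

```bash
python3 -c "
from bench import robot
print(robot.close_job())"
```

```text
the job is handed in; nothing more can be done
None
```

The job is handed in at about 18 s: in the last picture the blue sander hung upright and still from the hook at the top stop, clear of its box, with the gripper off it; the judge returned no verdict.

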